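# Turn the tall plywood pot mouth-up

## Robot

A 7-joint arm with a two-finger parallel gripper is mounted at the origin on the work surface. World frame = base frame: x ahead of the robot, y to its left, z up, the work surface at z = 0. Lengths are in m, angles in rad, forces in N, time in s.
With the tool pointing down it reaches from about 0.425 to 0.925 m from the base axis. Payload 6.8 kg.
Tool frame: the origin (TCP) lies on the mounting face of the last link; the fingertips stand 182 mm ahead of it and the grasp point (between the pads) lies 163 mm ahead of it; z points along the fingers, y is the line along which they close (so a half turn about z gives the same grasp; the last joint's range is limited). The gripper opens to 88 mm and grips with 3 to 60 N. Pads are 20 mm wide; open, the fingers measure 115 mm over their backs; the gripper's body (75 mm by 178 mm) begins 61 mm behind the grasp point.
Start: joints at [1.145, 0.477, 0.022, 1.555, -0.011, 1.109, -0.083], TCP at [0.211, -0.641, 0.405] pointing down, gripper open.
Joint ranges: [-2.96, 2.96], [-0.34, 2.1], [-1.41, 1.46], [0.24, 2.44], [-1.37, 4.51], [0.17, 1.92], [-2.96, 2.96]. Speed limits (rad/s): [2.39, 2.39, 3.14, 3.14, 3.14, 3.14, 3.14].

## Interface

Orientations are given as a unit quaternion [x, y, z, w].
In Python, from station import ctrl gives the robot as it stands.
- The arm moves only by the shell command python3 -m handwheel 'ROWS' [FORCE]. ROWS is JSON, a list of rows, each a list of 7 numbers: the shift along the tool's x, y, z scaled (see below), then the turn, a rotation vector about the tool's x, y, z scaled (see below), then the opening, from 0 (shut) to 1 (fully open). A call has 1 to 10 rows; each row shifts and turns the commanded pose from where the row before left it, along the tool's axes as they then stand; what a row does not reach is not made up. The controller multiplies each number of a shift by 0.04 m and each number of a turn by 2 rad. A row lasts 1/8 s, in which the tool goes at most 62.5 mm and 10.7 degrees, less where a joint would pass 70% of its speed; a pose out of reach is approached as far as the arm can. A call with a number of a shift or a turn outside -1 to 1 is refused whole. A call with a gripper value outside its range is refused whole. The fingers move at their own pace and stop on an object; FORCE is the grip in N (left out, the last holds). Time passes only in rows, so rows that do not move let the fingers close. It gives the time, the measured TCP pose, the force, the opening and the grip force at its end, in the units of the state.
- ctrl.observe(): the state, without advancing time (a new reading comes with each control period).
- ctrl.get_image(name): name is "side" or "top"; returns a dict with "color" (420x560x3 uint8, blue, green, red), "fovy" (degrees; the focal length in pixels is half the picture's height over the tangent of half this angle, whatever the lens; pixels are square), "cx", "cy" (the principal point, pixels), "origin" and "rotation" of the camera in the world. Camera axes: x right, y up, looking along -z (the intrinsics and any distortion apply to the point x, -y, -z); pixel columns grow to the right and rows downward; lengths in m; the calibration is good to about 2 mm. A picture is of the moment at which its call begins. There is no depth.
- ctrl.job_done(): hands the job in; it is judged then, once.
The state is a dict: "clock": time; "q": joint angles; "dq": joint speeds; "tau": joint torques, N m; "ee_pos": TCP position; "tcp_rot": TCP orientation; "ft_force": force on the tool from outside, world axes, zero at the start; "wrist_torque": the same for the moment, N m; "grip_width": finger opening in m; "grip_force": force on a finger pad.
Only numpy, scipy, OpenCV 4.12 (cv2) and the standard library are available. Lean on these libraries where they do the work, as an engineer would, in place of code of your own. Each camera call takes 0.05 s, during which the arm holds its last target. There are 200 camera calls.

## Task

Two look-alike square plywood pots were left upside down on the black bench mat. Turn the taller one over so that it stands mouth-up on its base, wholly on the mat, ready to take pencils and brushes; it may be tipped over its edges, it need not be picked up. Leave the shorter pot upside down where it is, and leave the glue bottle, the mallet and the push stick alone.

Things in the scene. Friction and masses are not known exactly. Their poses are not given: they have to be found in the camera images.
- tall_pot: square pale plywood pot, open at one end, 90 x 90 mm outside, 130 mm tall, walls and base 6 mm thick, about 0.2 kg (varies). Starts mouth-down, a cork square on its base showing on top. Origin: centre of the mouth, in the plane of the rim. z axis: from mouth to base (up at the start, down once it stands mouth-up); x and y are square to its side walls. Too wide to grip across
- tall_pot_mouth (a point): centre of the tall pot's mouth, in the plane of the rim (same as its origin). Pushed sideways within 20 mm of its top, the upside-down pot hardly slides on the grippy rubber but tips over its lower far edge and then lies on its side, mouth towards the pusher, without rolling
- tall_pot_base (a point): centre of the outer face of the tall pot's base, 130 mm from the mouth along the pot's z axis
- short_pot: the look-alike pot, 90 x 90 mm outside but only 80 mm tall, also mouth-down on the mat; to be left alone. Origin: centre of the mouth (on the mat), z axis from mouth to base
- mat: black rubber grippy bench mat, fixed flat to the bench, 360 mm (its x) by 680 mm (its y), 3 mm thick. Origin: centre of its underside, on the bench top
- glue: yellow glue bottle, 60 mm across, 170 mm tall, standing beside one end of the mat. Origin: centre of its underside
- mallet: wooden mallet lying flat beside the other end of the mat: head 60 x 110 x 60 mm (dark), handle 28 mm thick and 200 mm long along its -x. Origin: on the bench under where the handle enters the head
- push_stick: yellow plastic push stick lying flat beyond the mat's far edge, about 290 mm long along its y, 18 mm thick. Origin: centre of the underside of its straight part
Not all that is in view belongs to the job. What is shaped like the tall_pot but blue is not meant.

How it is judged:
By the outcome, as a careful person would: the job done as asked, in the order asked, and still so for the second after the job is handed in, with the robot touching nothing.
It also fails if it takes over 48 s, if anything falls off the work surface, if the arm or the gripper's body presses on something with over 40 N, if the wrist force passes 120 N, or if a joint passes its speed limit or range.

## Working session

There is one attempt and no reset: what is moved stays moved. The work goes in short steps, Python scripts to look and compute and a shell command to move; the robot and the scene stay as the last step left them, time stands still between calls to the robot, and variables do not carry over. Pictures are saved under pics/ and viewed, at most 10 in all, crops included, and the job is handed in when it is done.

```bash
mkdir -p pics
python3 - <<'E'
from station import ctrl
import cv2,numpy as np
for n in("top","side"):
    im=ctrl.get_image(n); cv2.imwrite(f"pics/{n}0.png",im["color"])
    print({k:v for k,v in im.items() if k!="color"})
s=ctrl.observe(); print(s["clock"],s["ee_pos"],s["tcp_rot"],s["grip_width"])
E
```

```text
{'fovy': 57.336901693550516, 'cx': 277.95815152109816, 'cy': 202.36360647943593, 'origin': array([0.38411853, 0.02653865, 1.35244934]), 'rotation': array([-0.03671835,  0.03833653,  0.71063874, -0.70155161])}
{'fovy': 53.73480074986804, 'cx': 280.37659941445776, 'cy': 202.71803760080513, 'origin': array([0.00665913, 0.93811653, 0.82050706]), 'rotation': array([-0.12687107,  0.4549384 ,  0.85433312, -0.21690942])}
0.1 [ 0.21084504 -0.64097001  0.40381727] [ 9.87398233e-01  1.58253195e-01 -2.04789739e-04 -7.83334754e-04] 0.08767056219973621
```

View pics/top0.png

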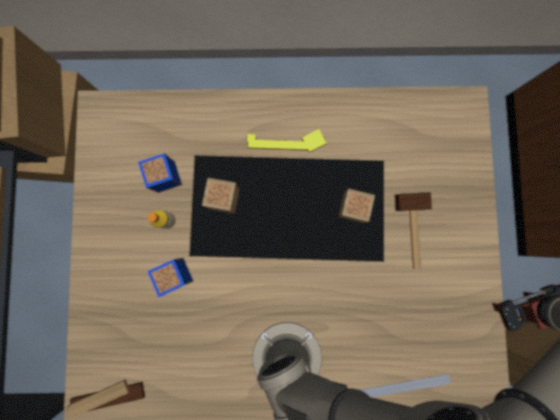

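View pics/side0.png

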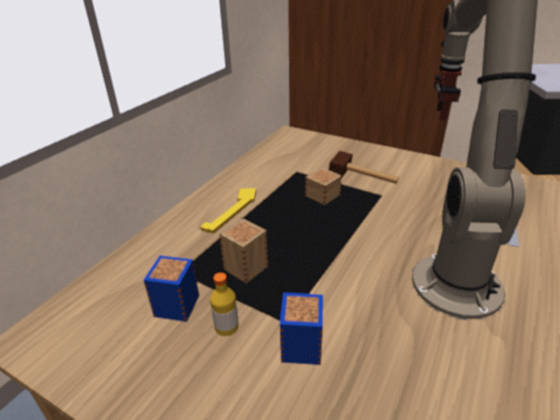

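The tall pot is at the left of the mat (top image about 219,195; side image 245,250) and the short pot is at the right (358,205). The glue bottle is left of the mat. There is most room on the mat towards -y, so I will tip the pot twice that way.

```bash
cat > h.py <<'E'
from station import ctrl
import cv2,numpy as np
from scipy.spatial.transform import Rotation as R
def ray(im,uv,z):
    uv=np.atleast_2d(uv).astype(float); h=im["color"].shape[0]
    f=h/2/np.tan(np.radians(im["fovy"])/2)
    d=np.c_[(uv[:,0]-im["cx"])/f,-(uv[:,1]-im["cy"])/f,-np.ones(len(uv))]
    d=R.from_quat(im["rotation"]).apply(d); o=im["origin"]
    return o+d*((z-o[2])/d[:,2])[:,None]
def comps(mask,amin=100):
    cs,_=cv2.findContours(mask.astype(np.uint8),cv2.RETR_EXTERNAL,cv2.CHAIN_APPROX_NONE)
    return [c for c in cs if cv2.contourArea(c)>amin]
def state():
    s=ctrl.observe(); r=R.from_quat(s["tcp_rot"]).as_matrix()
    p=s["ee_pos"]; print("t",s["clock"],"tcp",p.round(3),"tip",(p+.182*r[:,2]).round(3),"\nR",r.round(2).tolist(),"F",np.round(s["ft_force"],1),"w",s["grip_width"],"q",np.round(s["q"],2))
    return p,r
E
python3 - <<'E'
from h import *
im=ctrl.get_image("top"); c=im["color"].astype(int)
mat=c.max(2)<40
sub=np.zeros(mat.shape,bool); sub[140:275,180:395]=1
m=max(comps(mat&sub),key=cv2.contourArea)
box=cv2.boxPoints(cv2.minAreaRect(m)); print("mat",ray(im,box,.003).round(3).tolist())
for n,(a,b),z in(("tall",(219,195),.133),("short",(358,205),.083)):
    w=c[b-25:b+25,a-25:a+25]
    for nm,k in(("pot",w.max(2)>75),("top",w.max(2)>125)):
        q=max(comps(k,30),key=cv2.contourArea)+[a-25,b-25]
        P=ray(im,q[:,0],z)[:,:2]; r=cv2.minAreaRect(P.astype(np.float32)); print(n,nm,r)
    np.set_printoptions(linewidth=250)
print(c[195,190:245].max(1))
hsv=cv2.cvtColor(im["color"],cv2.COLOR_BGR2HSV)
cv2.imwrite("pics/crop.png",cv2.resize(im["color"][130:290,140:300],None,fx=3.7,fy=3.7,interpolation=cv2.INTER_CUBIC))
print("glue cap",ray(im,[(155,218)],.165),"base",ray(im,[(168,219)],.08))
E
```

```text
mat [[0.349, 0.329, 0.003], [0.698, 0.323, 0.003], [0.67, -0.361, 0.003], [0.322, -0.336, 0.003]]
tall pot ((0.5430342555046082, 0.21059152483940125), (0.10187073796987534, 0.09686882793903351), 78.95097351074219)
tall top ((0.5437563061714172, 0.21276555955410004), (0.09000609070062637, 0.08832244575023651), 78.94723510742188)
short pot ((0.5077285170555115, -0.2419186234474182), (0.09796230494976044, 0.09609222412109375), 75.14511108398438)
short top ((0.5079740881919861, -0.24244973063468933), (0.08977372199296951, 0.08714407682418823), 75.13978576660156)
[139 122  94  53  33  31  27  27  28  27  29  27  38  71 112 144 157 161 166 167 166 166 161 154 151 157 163 159 153 152 155 155 152 154 154 152 145 144 147 160 166 162 143 108  84  76  68  65  50  38  26  28  30  30  26]
glue cap [[0.46688536 0.40405342 0.165     ]] base [[0.46893602 0.38793819 0.08      ]]
```

View pics/crop.png

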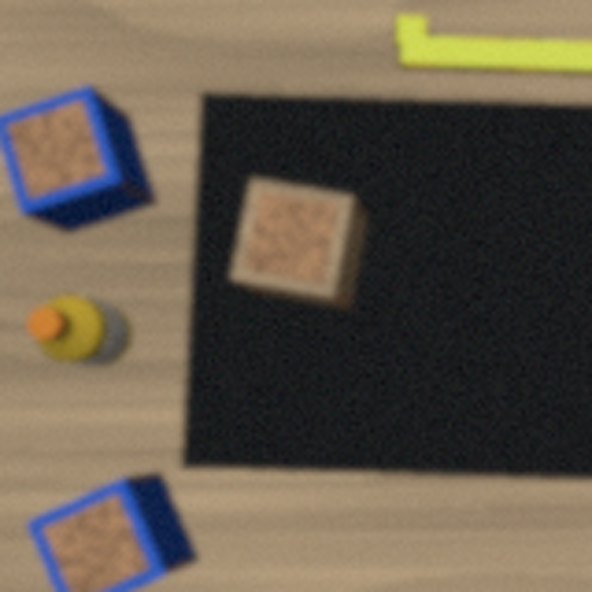

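```bash
python3 -m handwheel '[[0,0,0,0,0,-0.088,0],[0,0,0,0,0,-0.088,0],[0,0,0,0,0,-0.088,0],[0,0,0,0,0,-0.088,0],[0,0,0,0,0,-0.088,0],[0,0,0,0,0,-0.09,0]]' 20
python3 - <<'E'
from h import *
p,r=state()
t=p+.182*r[:,2]
for g in([.50,-.2,.24],[.561,.301,.24]):
    g=np.array(g); print((r.T@(g-t)/.04).round(2)); t=g
E
```

```text
clock: 0.9
ee_pos: [0.2108, -0.6411, 0.4042]
tcp_rot: [0.77, 0.638, 0.0, -0.0]
ft_force: [-0.0, -0.2, 0.6]
grip_width: 0.0314
grip_force: 0.0
t 0.9 tcp [ 0.211 -0.641  0.404] tip [ 0.211 -0.641  0.222] 
R [[0.19, 0.98, -0.0], [0.98, -0.19, 0.0], [0.0, -0.0, -1.0]] F [-0.  -0.2  0.6] w 0.03140044361032418 q [ 1.3   0.49 -0.2   1.54  0.11  1.12  0.89]
[12.18  5.05 -0.44]
[ 1.259e+01 -8.300e-01  1.000e-02]
```

```bash
python3 -m handwheel '[[0.9,0.5,-0.1,0,0,0,0],[0.9,0.5,-0.1,0,0,0,0],[0.9,0.5,-0.1,0,0,0,0],[0.9,0.5,-0.1,0,0,0,0],[0.9,0.5,0,0,0,0,0],[0.9,0.5,0,0,0,0,0],[0.9,0.5,0,0,0,0,0],[0.9,0.5,0,0,0,0,0],[0.9,0.5,0,0,0,0,0],[0.9,0.5,0,0,0,0,0]]'; python3 -m handwheel '[[0.95,0,0,0,0,0,0],[0.95,0,0,0,0,0,0],[0.95,0,0,0,0,0,0],[0.95,0,0,0,0,0,0],[0.95,0,0,0,0,0,0],[0.95,0,0,0,0,0,0],[0.95,0,0,0,0,0,0],[0.95,0,0,0,0,0,0],[0.95,0,0,0,0,0,0],[0.95,0,0,0,0,0,0]]'
python3 - <<'E'
from h import *
p,r=state()
t=p+.182*r[:,2]
c=np.array([.5438,.2128,0]); d=np.array([-.191,-.982,0])
for b,z in((.085,.22),(.085,.116)):
    g=c-b*d+[0,0,z]; print(g,(r.T@(g-t)/.04).round(2)); t=g
E
```

```text
clock: 2.15
ee_pos: [0.4769, -0.3252, 0.4205]
tcp_rot: [0.772, 0.636, -0.0, -0.0]
ft_force: [-0.5, 0.2, 0.4]
grip_width: 0.0006
grip_force: 0.0
clock: 3.4
ee_pos: [0.5492, 0.0477, 0.4205]
tcp_rot: [0.772, 0.636, -0.0, -0.0]
ft_force: [-0.3, -0.0, 0.1]
grip_width: 0.0005
grip_force: 0.0
t 3.4 tcp [0.549 0.048 0.42 ] tip [0.549 0.048 0.238] 
R [[0.19, 0.98, -0.0], [0.98, -0.19, -0.0], [-0.0, -0.0, -1.0]] F [-0.3 -0.   0.1] w 0.0004584885180688259 q [ 0.26  0.31 -0.56  1.81  0.18  1.08 -0.56]
[0.560035 0.29627  0.22    ] [ 6.15 -0.93  0.46]
[0.560035 0.29627  0.116   ] [0.  0.  2.6]
```

```bash
python3 -m handwheel '[[0.88,-0.13,0,0,0,0,0],[0.88,-0.13,0,0,0,0,0],[0.88,-0.13,0,0,0,0,0],[0.88,-0.13,0,0,0,0,0],[0.88,-0.13,0,0,0,0,0],[0.88,-0.13,0,0,0,0,0],[0.87,-0.15,0,0,0,0,0],[0,0,1,0,0,0,0],[0,0,1,0,0,0,0],[0,0,1,0,0,0,0]]'
python3 - <<'E'
from h import *
state()
im=ctrl.get_image("side"); cv2.imwrite("pics/s1.png",im["color"][140:340,140:400].repeat(2,0).repeat(2,1))
E
```

```text
clock: 4.65
ee_pos: [0.5597, 0.2951, 0.2992]
tcp_rot: [0.772, 0.636, -0.0, 0.0]
ft_force: [-0.4, -0.2, 0.5]
grip_width: 0.0004
grip_force: 0.0
t 4.65 tcp [0.56  0.295 0.299] tip [0.56  0.295 0.117] 
R [[0.19, 0.98, -0.0], [0.98, -0.19, -0.0], [-0.0, -0.0, -1.0]] F [-0.4 -0.2  0.5] w 0.0003600530139381172 q [-0.18  0.58 -0.56  1.72  0.37  0.94 -1.08]
```

View pics/s1.png

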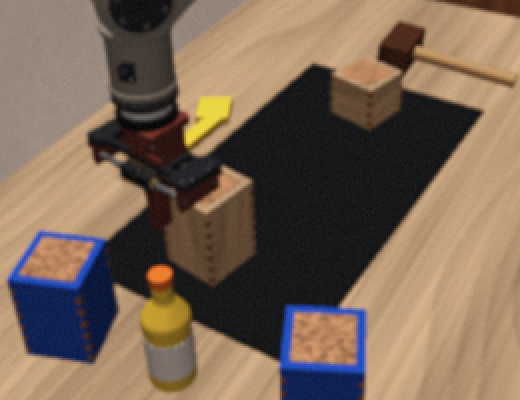

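The closed fingers hang behind the pot's +y face near its top (crop about 160,210), and the glue is clear. I push now.

```bash
python3 -m handwheel '[[-0.5,0,0,0,0,0,0],[-0.25,0,0,0,0,0,0],[-0.25,0,0,0,0,0,0],[-0.25,0,0,0,0,0,0],[-0.25,0,0,0,0,0,0],[-0.25,0,0,0,0,0,0],[-0.25,0,0,0,0,0,0],[-0.25,0,0,0,0,0,0],[-0.25,0,0,0,0,0,0],[-0.25,0,0,0,0,0,0]]'; python3 -m handwheel '[[0,0,0,0,0,0,0],[0,0,0,0,0,0,0],[0.5,0,-0.5,0,0,0,0],[1,0,-1,0,0,0,0],[1,0,-1,0,0,0,0],[1,0,0,0,0,0,0],[1,0,0,0,0,0,0]]'
python3 - <<'E'
from h import *
state()
im=ctrl.get_image("side"); a=im["color"][140:340,140:400].repeat(2,0).repeat(2,1)
im=ctrl.get_image("top"); b=im["color"][130:290,140:400].repeat(1,0)
cv2.imwrite("pics/s2.png",a); cv2.imwrite("pics/t2.png",cv2.resize(b,None,fx=3,fy=3))
E
```

```text
clock: 5.95
ee_pos: [0.5386, 0.1865, 0.3005]
tcp_rot: [0.772, 0.636, -0.0, -0.0]
ft_force: [-0.4, -0.3, 0.2]
grip_width: 0.0003
grip_force: 0.0
clock: 6.82
ee_pos: [0.5734, 0.3658, 0.4015]
tcp_rot: [0.772, 0.636, 0.001, 0.0]
ft_force: [0.6, -0.3, -0.7]
grip_width: 0.0004
grip_force: 0.0
t 6.825 tcp [0.573 0.366 0.401] tip [0.574 0.366 0.219] 
R [[0.19, 0.98, 0.0], [0.98, -0.19, 0.0], [0.0, 0.0, -1.0]] F [ 0.6 -0.3 -0.7] w 0.0003862082628463566 q [-0.26  0.56 -0.6   1.51  0.33  1.17 -1.1 ]
```

View pics/s2.png

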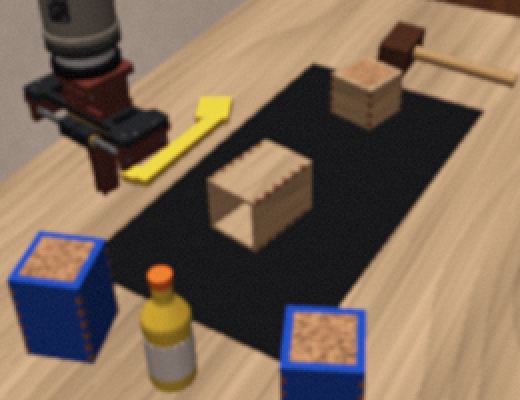

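View pics/t2.png

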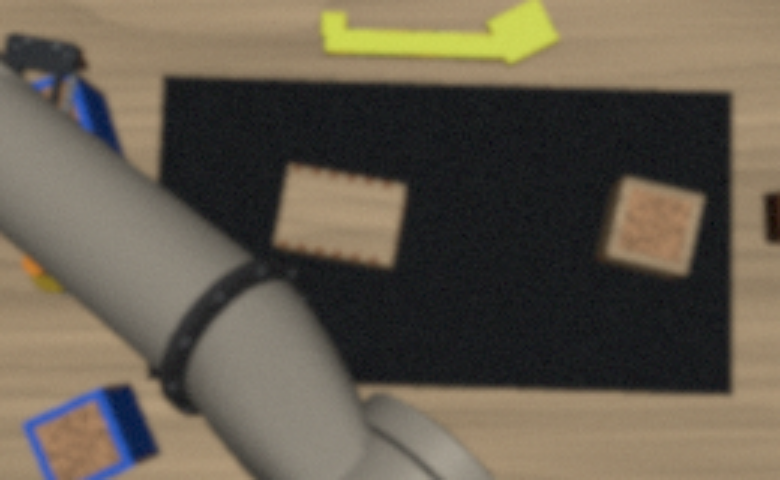

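The pot now lies on its side with its mouth towards +y (mouth edge at about t2 crop 283,205, base edge at 400,225). Next I measure it and tilt the tool 45° so the fingers can lift the top wall from inside.

```bash
python3 -m handwheel '[[0,0,0,0,-0.0785,0,0],[0,0,0,0,-0.0785,0,0],[0,0,0,0,-0.0785,0,0],[0,0,0,0,-0.0785,0,0],[0,0,0,0,-0.0785,0,0],[0,0,0,0,0,0,0]]'
cat > plan.py <<'E'
from h import *
im=ctrl.get_image("top"); c=im["color"].astype(int)
w=c[170:232,220:290]; k=w.max(2)>85
q=max(comps(k,30),key=cv2.contourArea)+[220,170]
P=ray(im,q[:,0],.093)[:,:2]; r_=cv2.minAreaRect(P.astype(np.float32)); print(r_,P.mean(0))
E
python3 - <<'E'
from plan import *
state()
E
```

```text
clock: 7.68
ee_pos: [0.5728, 0.3648, 0.3992]
tcp_rot: [0.713, 0.588, -0.296, 0.243]
ft_force: [-0.1, -0.7, -0.6]
grip_width: 0.0003
grip_force: 0.0
((0.5230647325515747, 0.1051347553730011), (0.13615167140960693, 0.09511511027812958), 78.95172119140625) [0.52262401 0.10513968]
t 7.725 tcp [0.573 0.364 0.4  ] tip [0.548 0.238 0.271] 
R [[0.13, 0.98, -0.14], [0.7, -0.19, -0.69], [-0.71, -0.0, -0.71]] F [-0.6  0.4  0.4] w 0.00038042530030186323 q [-0.51  0.69 -0.4   1.35  0.59  1.88 -1.15]
```

```bash
cat > path.py <<'E'
from h import *
piv=np.array([.523,.105,.003])+.065*np.array([-.191,-.982,0]); d=np.array([-.191,-.982,0])
Z=np.array([0,0,1.])
def tip(th,a,s=.03,gap=0.):
    th,a=np.radians([th,a])
    C=piv+d*(-.13*np.cos(th)+.084*np.sin(th))+Z*(.13*np.sin(th)+.084*np.cos(th))
    f=d*np.cos(a)-Z*np.sin(a); n=d*np.sin(a)+Z*np.cos(a)
    return C+s*f-(.01+gap)*n
E
python3 -m handwheel '[[0,0,0,0,0.0436,0,0],[0,0,0,0,0,0,0]]'
python3 - <<'E'
from path import *
p,r=state(); t=p+.182*r[:,2]
for s in(-.06,.03):
    g=tip(0,50,s,.006); print(g.round(3),(r.T@(g-t)/.04).round(2)); t=g
E
```

```text
clock: 7.98
ee_pos: [0.5737, 0.3629, 0.4018]
tcp_rot: [0.726, 0.597, -0.263, 0.217]
ft_force: [-0.9, -1.1, 0.5]
grip_width: 0.0004
grip_force: 0.0
t 7.975 tcp [0.574 0.363 0.402] tip [0.551 0.249 0.262] 
R [[0.15, 0.98, -0.12], [0.75, -0.19, -0.63], [-0.64, 0.0, -0.77]] F [-0.9 -1.1  0.5] w 0.0003500856551181018 q [-0.49  0.67 -0.42  1.36  0.57  1.81 -1.15]
[0.545 0.219 0.123] [ 1.64 -0.01  3.16]
[0.534 0.162 0.054] [-0.01  0.    2.25]
```

```bash
python3 -m handwheel '[[0.41,0,0.79,0,0,0,0],[0.41,0,0.79,0,0,0,0],[0.41,0,0.79,0,0,0,0],[0.41,0,0.79,0,0,0,0],[0,0,0.5,0,0,0,0],[0,0,0.5,0,0,0,0],[0,0,0.5,0,0,0,0],[0,0,0.5,0,0,0,0],[0,0,0.25,0,0,0,0],[0,0,0,0,0,0,0]]';  python3 - <<'E'
from path import *
p,r=state(); t=p+.182*r[:,2]; print(tip(0,50,.03,.006))
im=ctrl.get_image("side"); cv2.imwrite("pics/s3.png",im["color"][140:340,140:400].repeat(2,0).repeat(2,1))
# arc: tool angle a 50->90 while pot angle goes 0->80; rows in tool axes
N=16; A=[(80*i/N,50+40*i/N) for i in range(N+1)]
Rm=r
for th,a in A:
    g=tip(th,a); ar=np.radians(a)
    f=d*np.cos(ar)-Z*np.sin(ar); y=np.array([.982,-.191,0]); Rn=np.c_[np.cross(y,f),y,f]
    tc=g-.182*f; 
    print(int(th),(Rm.T@(tc-p)/.04).round(3),(R.from_matrix(Rm.T@Rn).as_rotvec()/2).round(4)); p=tc;Rm=Rn
E
```

```text
clock: 9.22
ee_pos: [0.5562, 0.2762, 0.1923]
tcp_rot: [0.725, 0.597, -0.264, 0.217]
ft_force: [0.1, 0.0, 0.4]
grip_width: 0.0005
grip_force: 0.0
t 9.225 tcp [0.556 0.276 0.192] tip [0.534 0.161 0.053] 
R [[0.15, 0.98, -0.12], [0.75, -0.19, -0.63], [-0.64, -0.0, -0.77]] F [0.1 0.  0.4] w 0.0005310984858236611 q [-0.4   0.81 -0.39  1.65  0.66  1.43 -1.29]
[0.53407286 0.16192957 0.05373406]
0 [-0.153  0.003 -0.027] [-0.0007  0.0001 -0.0004]
5 [-0.493 -0.    -0.092] [ 0.      0.0218 -0.    ]
10 [-0.496  0.    -0.078] [ 0.      0.0218 -0.    ]
15 [-0.499 -0.    -0.064] [-0.      0.0218  0.    ]
20 [-0.501  0.    -0.049] [-0.      0.0218 -0.    ]
25 [-0.503  0.    -0.034] [ 0.      0.0218 -0.    ]
30 [-0.504 -0.    -0.02 ] [-0.      0.0218  0.    ]
35 [-0.504  0.    -0.005] [ 0.      0.0218 -0.    ]
40 [-0.504 -0.     0.01 ] [0.     0.0218 0.    ]
45 [-0.502  0.     0.024] [-0.      0.0218 -0.    ]
50 [-0.501 -0.     0.039] [ 0.      0.0218 -0.    ]
55 [-0.498  0.     0.054] [ 0.      0.0218 -0.    ]
60 [-0.495  0.     0.068] [0.     0.0218 0.    ]
65 [-0.492 -0.     0.082] [-0.      0.0218  0.    ]
70 [-0.488  0.     0.096] [ 0.      0.0218 -0.    ]
75 [-0.483 -0.     0.11 ] [0.     0.0218 0.    ]
80 [-0.477  0.     0.124] [-0.      0.0218  0.    ]
```

View pics/s3.png

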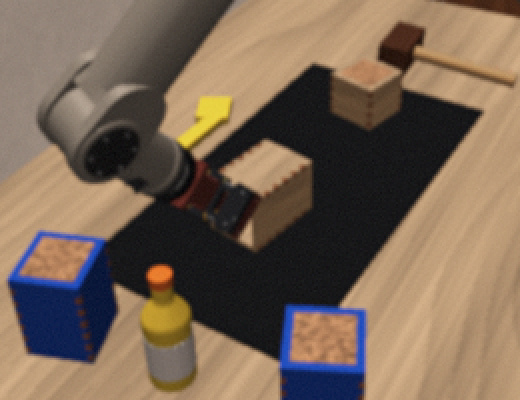

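The fingers are inside the mouth (crop about 245,215) and touching nothing. I start the lift along the arc.

```bash
python3 -m handwheel '[[-0.15,0,-0.03,0,0,0,0],[-0.25,0,-0.046,0,0.011,0,0],[-0.25,0,-0.046,0,0.011,0,0],[-0.5,0,-0.078,0,0.0218,0,0],[-0.5,0,-0.064,0,0.0218,0,0],[-0.5,0,-0.05,0,0.0218,0,0],[-0.5,0,-0.034,0,0.0218,0,0],[-0.5,0,-0.02,0,0.0218,0,0],[-0.5,0,-0.005,0,0.0218,0,0]]'
python3 - <<'E'
from path import *
p,r=state(); print(tip(35,67.5))
im=ctrl.get_image("side"); cv2.imwrite("pics/s4.png",im["color"][140:340,140:400].repeat(2,0).repeat(2,1))
E
```

```text
clock: 10.4
ee_pos: [0.5342, 0.1641, 0.2845]
tcp_rot: [0.758, 0.623, -0.149, 0.124]
ft_force: [0.1, -0.4, 0.2]
grip_width: 0.0005
grip_force: 0.1
t 10.4 tcp [0.534 0.164 0.285] tip [0.521 0.096 0.116] 
R [[0.18, 0.98, -0.07], [0.91, -0.19, -0.37], [-0.38, 0.0, -0.92]] F [ 0.1 -0.4  0.2] w 0.00047607969483484837 q [-0.13  0.54 -0.48  1.85  0.56  1.17 -1.1 ]
[0.52129392 0.09622842 0.11483049]
```

View pics/s4.png

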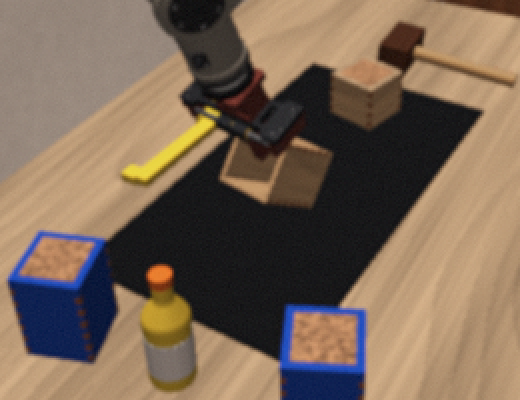

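The pot has swung up about 35° and the fingers are holding the inner wall (crop about 275,150). I continue more slowly past the tipping point.

```bash
python3 -m handwheel '[[-0.25,0,0.005,0,0.011,0,0],[-0.25,0,0.005,0,0.011,0,0],[-0.25,0,0.012,0,0.011,0,0],[-0.25,0,0.012,0,0.011,0,0],[-0.25,0,0.02,0,0.011,0,0],[-0.25,0,0.02,0,0.011,0,0],[-0.25,0,0.027,0,0.011,0,0],[-0.25,0,0.027,0,0.011,0,0],[-0.25,0,0.034,0,0.011,0,0],[0,0,0,0,0,0,0]]'
python3 - <<'E'
from path import *
p,r=state()
im=ctrl.get_image("side"); cv2.imwrite("pics/s5.png",im["color"][140:340,140:400].repeat(2,0).repeat(2,1))
E
```

```text
clock: 11.7
ee_pos: [0.5175, 0.0779, 0.304]
tcp_rot: [0.769, 0.632, -0.075, 0.062]
ft_force: [-0.2, -0.0, 0.1]
grip_width: 0.0005
grip_force: 0.2
t 11.7 tcp [0.517 0.078 0.304] tip [0.511 0.043 0.125] 
R [[0.19, 0.98, -0.04], [0.96, -0.19, -0.19], [-0.19, -0.0, -0.98]] F [-0.2 -0.   0.1] w 0.0005481891036142162 q [ 0.1   0.43 -0.52  1.96  0.45  0.97 -0.87]
```

View pics/s5.png

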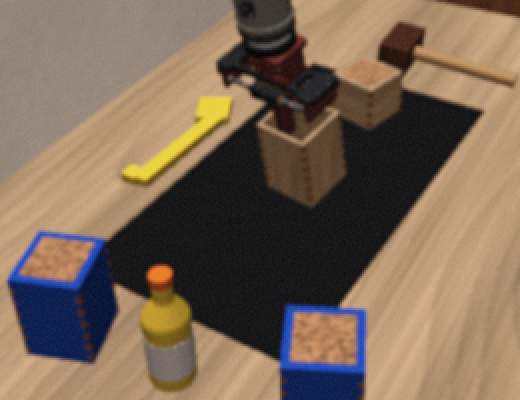

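```bash
python3 -m handwheel '[[-0.2,0,-0.2,0,0,0,0],[-0.2,0,-0.3,0,0,0,0],[-0.15,0,-0.5,0,0,0,0],[-0.15,0,-0.6,0,0,0,0],[-0.15,0,-0.8,0,0,0,0],[-0.15,0,-0.9,0,0,0,0],[0.9,0.5,-0.5,0,0,0,0],[0.9,0,-0.5,0,0,0,0],[0.9,0,0,0,0,0,0],[0.9,0,0,0,0,0,0]]'; python3 -m handwheel '[[0.9,0,0,0,0,0,0],[0.9,0,0,0,0,0,0],[0.9,0,0,0,0,0,0],[0,0,0,0,0,0,0],[0,0,0,0,0,0,0],[0,0,0,0,0,0,0]]'
python3 - <<'E'
from path import *
p,r=state()
im=ctrl.get_image("side"); a=im["color"][140:340,140:400].repeat(2,0).repeat(2,1)
im=ctrl.get_image("top"); b=im["color"][130:290,140:400]
cv2.imwrite("pics/f.png",np.vstack([a[:,:520],cv2.resize(b,(520,200))[:, :]]))
E
```

```text
clock: 13.0
ee_pos: [0.5632, 0.2095, 0.4546]
tcp_rot: [0.768, 0.633, -0.074, 0.062]
ft_force: [0.7, 0.4, 0.1]
grip_width: 0.0005
grip_force: 0.0
clock: 13.75
ee_pos: [0.5839, 0.3109, 0.4328]
tcp_rot: [0.769, 0.632, -0.075, 0.062]
ft_force: [-1.1, -0.3, 0.3]
grip_width: 0.0003
grip_force: 0.0
t 13.75 tcp [0.584 0.311 0.433] tip [0.577 0.276 0.254] 
R [[0.19, 0.98, -0.04], [0.96, -0.19, -0.19], [-0.19, 0.0, -0.98]] F [-1.1 -0.3  0.3] w 0.00032602473389158905 q [-0.21  0.53 -0.6   1.48  0.41  1.39 -1.07]
```

View pics/f.png

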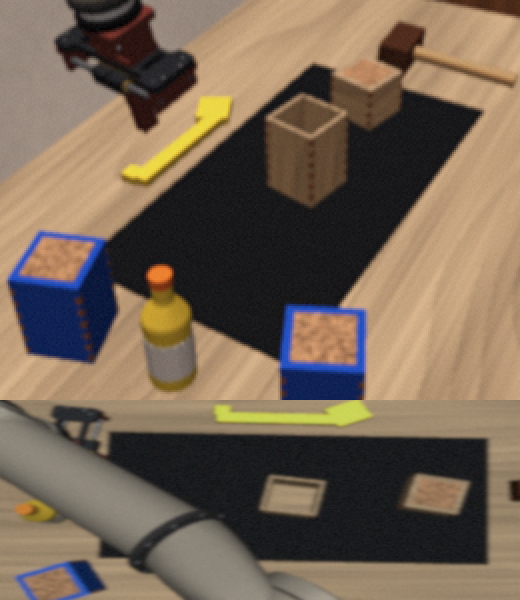

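The tall pot stands mouth-up in the middle of the mat (side view crop 307,150; top view 292,495). The short pot and the other things have not moved, and the robot is clear.

```bash
python3 -c "from station import ctrl; print(ctrl.job_done())"
```

```text
the job is handed in; nothing more can be done
None
```

The tall pot now stands mouth-up on its base, wholly on the mat; the short pot, glue bottle, mallet and push stick were left alone, and the job was handed in at about 14 s.

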